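# Set and lock the focus barrel of a bench photometer

## Task

Turn the dark barrel of the leaning photometer head until its upright post stands in line with the raised index mark on the white housing, leaving the lock ring loose meanwhile. Then, keeping the barrel on the mark (hold its post, because the ring drags the barrel along), turn the knurled lock ring clockwise by its own post until it is fully tight, and let go with the barrel still on the mark. Leave the bottle, the film roll and the dish beside the stand where they are.

Things in the scene. Friction and masses are not known exactly. Their poses are not given: they have to be found in the camera images.
- stand: Fixed stand: grey foot plate 200 x 170 x 14 mm, white pedestal, white rear column 110 mm wide. Origin: centre of its underside on the worktop; x points to the rear (to the column, away from the robot), z up.
- visor_front (a point): Middle of the front edge of a level clear visor in a dark frame, fixed to the column over the head: 137 mm wide (stand's y), 10 mm thick, 450 mm above the worktop; it reaches from the column forward to 53 mm in front of the stand's origin and so covers the posts from straight above. Come in under it from the front, along the head's axis, tilted about 28 degrees.
- housing: White round head housing, 128 mm across. Origin on the turning axis of ring and barrel, level with the ring's upper face, 255 mm above the stand's origin. z is the turning axis, up and leaning 28 degrees to the stand's front (robot side); -x points down the slope to the front, +y left seen from the robot. Free above the ring's face but for the barrel (60 mm across, 34 mm high) and two posts.
- focus_barrel: Dark steel barrel within the ring; a flat arm (11 mm wide, 2 to 9 mm above the ring's face) carries its post, a small pointer lies beyond. Origin at the housing's; on the mark its axes coincide with the housing's. It turns about z with light friction (0.12 N m) in the ring and does not move the ring; but a turning ring takes the barrel along unless the barrel's post is held.
- lock_ring (a joint): Turn in rad of the knurled bare-metal lock ring (115 mm across): grows clockwise seen from above along the axis; 0 is the loose end, 0.95 is tight at a hard stop. It starts at 0.15 to 0.35. Friction about 0.22 N m, plus 0.12 N m when the barrel is held. It stays where it is left.
- ring_post_top (a point): Centre of the top of the ring's post: bare metal, 12 mm in diameter, parallel to the axis and 48 mm from it, standing on the ring's face, top 42 mm above it. It starts anticlockwise of the mark; tight, it is 0.40 rad anticlockwise of the mark (19 mm between post centres with the barrel on the mark). Both posts fit between the fingers together and can be drawn towards each other.
- barrel_post_top (a point): Centre of the top of the barrel's post: dark steel, 12 mm in diameter, parallel to the axis, 48 mm from the axis, top 42 mm above the ring's face. It starts 0.30 to 0.60 rad clockwise of the mark.
- mark_top (a point): Top of the index mark, a dark upright rib 9 x 4 x 30 mm on the rim of the white housing, 65.5 mm from the axis and 12 mm below the ring's face; it stands 0.15 rad clockwise (towards +y) of the housing's -x direction.
- reagent_bottle: Small white bottle with a screw cap, 45 x 46 x 78 mm, standing left of the stand; origin at the centre of its underside. Leave it.
- film: White roll of film, 56 x 57 x 50 mm, standing right of the stand; origin at the centre of its underside. Leave it.
- dish: Round flat dish, 88 mm across and 16 mm high, left of the stand's front; origin at the centre of its underside. Leave it.
Not all that is in view belongs to the job. Leave any red or turquoise look-alike of the dish alone.

How it is judged:
By the outcome, as a careful person would: the job done as asked, in the order asked, and still so for the second after the job is handed in, with the robot touching nothing.
It also fails if it takes over 58 s, if anything falls off the work surface, if the arm or the gripper's body presses on something with over 40 N, if the wrist force passes 120 N, or if a joint passes its speed limit or range.

## Robot

A 6-joint arm with a two-finger parallel gripper is mounted at the origin on a cart in front of the work surface, level with it; the furniture and walls round the work are solid. World frame = base frame: x ahead of the robot, y to its left, z up, the work surface at z = 0. Lengths are in m, angles in rad, forces in N, time in s.
With the tool pointing down it reaches from about 0.35 to 0.875 m from the base axis. Payload 4.2 kg.
Tool frame: the origin (TCP) lies midway between the tips of the shut fingers; the grasp point (between the pads) lies 19 mm behind it (robot.grip_depth is the distance from the TCP to the grasp point, in m); z points along the fingers, y is the line along which they close (so a half turn about z gives the same grasp; the last joint's range is limited). The gripper opens to 85 mm and grips with 20 to 120 N. Pads are 22 mm wide; open, the fingers measure 114 mm over their backs; the gripper's body (76 mm by 85 mm) begins 54 mm behind the grasp point. The pads swing forward as they close: fully open they stand 13 mm farther back than shut.
Start: joints at [1.543, 0.385, 0.008, 0, -1.194, -0.259], TCP at [0.177, 0.599, 0.201] pointing down, gripper open.
Joint ranges: [-3.14, 3.14], [-1.21, 2.06], [-1.07, 1.41], [-3.16, 2.05], [-2.99, -0.16], [-3.1, 3.1]. Speed limits (rad/s): [2.79, 2.79, 3.14, 3.14, 3.14, 3.14].

## Interface

Orientations are given as a unit quaternion [w, x, y, z].
In Python, from station import robot gives the robot as it stands. The module is installed in compiled form; this text tells all that it offers.
- The arm moves only by the tool send_rows, never from a script. Its argument "moves" is a list of rows, each a list of 3 entries, a list of its own where there are three numbers: the shift along the tool's x, y, z in cm, then the turn about the tool's z in rad, then the closure in counts, from 0 (fully open) to 255 (shut). A call has exactly 10 rows; each row is the pose to reach, as a shift and turn from the pose commanded when the call began, along the tool's axes at that moment; what a row does not reach only later rows make up. A row lasts 1/8 s, in which the tool goes at most 62.5 mm and 10.7 degrees, less where a joint would pass 70% of its speed; a pose out of reach is approached as far as the arm can. A call with a gripper value outside its range is refused whole. The fingers move at their own pace and stop on an object; the grip force is fixed at half the most. Time passes only in rows, so rows that repeat a pose let the fingers close, or fill a call up. It gives the time, the measured TCP pose, the force and the opening at its end, in the units of the state.
- robot.state(): the state, without advancing time (a new reading comes with each control period).
- robot.snapshot(name): name is "side" or "top"; returns the picture (420x560x3 uint8, blue, green, red); there is no depth.
- robot.camera_model(name): a dict with "vfov" (degrees; the focal length in pixels is half the picture's height over the tangent of half this angle, whatever the lens; pixels are square), "cx", "cy" (the principal point, pixels), "camera_from_world" (4x4, takes a point from world to camera coordinates). Camera axes: x right, y up, looking along -z (the intrinsics and any distortion apply to the point x, -y, -z); pixel columns grow to the right and rows downward; lengths in m; the calibration is good to about 2 mm. A picture is of the moment at which its call begins. camera_model takes no time and is no camera call.
- robot.finish_job(): hands the job in, once; it reports no verdict.
The state is a dict: "clock": time; "q": joint angles; "joint_velocities": joint speeds; "effort": joint torques, N m; "tcp_pos": TCP position; "ee_rot": TCP orientation; "wrist_force": force on the tool from outside, world axes, zero at the start; "torque": the same for the moment, N m; "opening": opening from 0.0 (shut) to 1.0 (fully open).
Only numpy, scipy, OpenCV 4.12 (cv2) and the standard library are available. Lean on these libraries where they do the work, as an engineer would, in place of code of your own. Each camera call takes 0.05 s, during which the arm holds its last target. There are 200 camera calls.

## Working session

There is one attempt and no reset: what is moved stays moved. The work goes in short steps, Python scripts to look and compute and a tool call to move; the robot and the scene stay as the last step left them, time stands still between calls to the robot, and variables do not carry over. Pictures are saved under pics/ and viewed, on a budget of 10 in all, crops included, one or two more only if the job needs it, and the job is handed in when it is done.

Besides the shell and the picture viewer there is one more tool, called after "Emit:" by a JSON object that holds its "api" and its "payload", one argument or row to a line. send_rows: Moves the arm, as the interface text tells. Its arguments: {"type":"object","properties":{"moves":{"type":"array","items":{"type":"array"}}},"required":["moves"]}

```bash
mkdir -p pics
python3 - <<'E'
from station import robot
import cv2,numpy as np
np.set_printoptions(precision=4,suppress=True)
s=robot.state();print(s);print(robot.grip_depth)
a=robot.snapshot("side");b=robot.snapshot("top")
cv2.imwrite("pics/side0.png",a);cv2.imwrite("pics/top0.png",b)
for n in("side","top"):print(n,robot.camera_model(n))
E
```

```text
{'clock': 0.0, 'q': array([ 1.5426,  0.3856,  0.0066, -0.0005, -1.194 , -0.2586]), 'joint_velocities': array([-0.0009, -0.0002,  0.0023, -0.0007, -0.0011, -0.0005]), 'effort': array([  0.    , -39.2288,  18.8412,   4.1865,  -0.0045,  -0.    ]), 'tcp_pos': array([0.1766, 0.5988, 0.1998]), 'ee_rot': array([ 0.0011,  0.9897, -0.143 , -0.0001]), 'wrist_force': array([-0.6919, -0.2049,  0.9746]), 'torque': array([-0.0151, -0.0088, -0.0197]), 'opening': 1.0011264483758322}
0.0187
side {'vfov': 55.59133847982946, 'cx': 282.0159146851412, 'cy': 205.87433711771357, 'camera_from_world': array([[ 0.9885, -0.1506,  0.0109, -0.499 ],
       [ 0.0693,  0.5168,  0.8533, -0.1857],
       [-0.1341, -0.8428,  0.5213, -1.2761],
       [ 0.    ,  0.    ,  0.    ,  1.    ]])}
top {'vfov': 46.57228895364564, 'cx': 274.1529039181195, 'cy': 207.82831705439688, 'camera_from_world': array([[ 0.0038, -0.9999,  0.0122, -0.1307],
       [ 0.9839,  0.0059,  0.1784, -0.5381],
       [-0.1785,  0.0114,  0.9839, -1.4016],
       [ 0.    ,  0.    ,  0.    ,  1.    ]])}
```

View pics/side0.png

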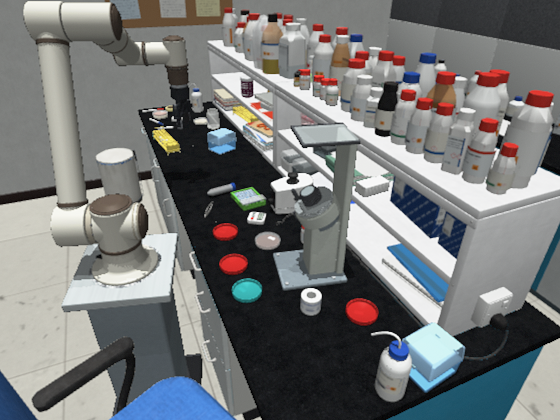

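View pics/top0.png

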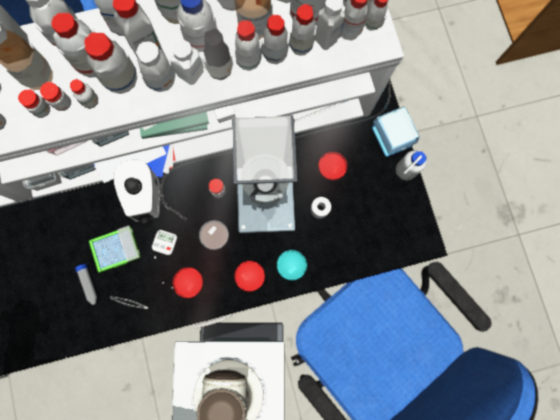

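The side view shows the stand with its plate near (310,268) and its head near (318,205). The top view shows the plate at (238–296, 180–232), with the visor over the head. The film roll is at (320,207) and the dish at (213,235). Next I'll enlarge the stand in both views.

```bash
cat > h.py <<'E'
import numpy as np,cv2
from station import robot
np.set_printoptions(precision=4,suppress=True)
def proj(n,P):
    m=robot.camera_model(n);f=210/np.tan(np.radians(m["vfov"]/2));T=m["camera_from_world"]
    c=np.atleast_2d(P)@T[:3,:3].T+T[:3,3]
    return np.c_[m["cx"]+f*c[:,0]/-c[:,2],m["cy"]+f*c[:,1]/c[:,2]]
def ray(n,u,v):
    m=robot.camera_model(n);f=210/np.tan(np.radians(m["vfov"]/2));T=m["camera_from_world"]
    R=T[:3,:3];d=R.T@np.array([(u-m["cx"])/f,-(v-m["cy"])/f,-1]);return -R.T@T[:3,3],d/np.linalg.norm(d)
def onz(n,u,v,z):
    o,d=ray(n,u,v);return o+d*(z-o[2])/d[2]
def tri(a,b):
    (o1,d1),(o2,d2)=ray("side",*a),ray("top",*b)
    s=np.linalg.lstsq(np.c_[d1,-d2],o2-o1,rcond=None)[0];p,q=o1+d1*s[0],o2+d2*s[1]
    return (p+q)/2,np.linalg.norm(p-q)
E
python3 - <<'E'
from h import *
a=cv2.imread("pics/side0.png")[110:300,255:375];b=cv2.imread("pics/top0.png")[105:245,225:305]
a=cv2.resize(a,None,fx=3.15,fy=3.15,interpolation=cv2.INTER_CUBIC);b=cv2.resize(b,None,fx=4.2,fy=4.2,interpolation=cv2.INTER_CUBIC)
o=np.zeros((600,800,3),np.uint8);o[:a.shape[0],:a.shape[1]]=a;o[:b.shape[0],400:400+b.shape[1]]=b
cv2.imwrite("pics/z0.png",o)
E
```

```text
(no output)
```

View pics/z0.png

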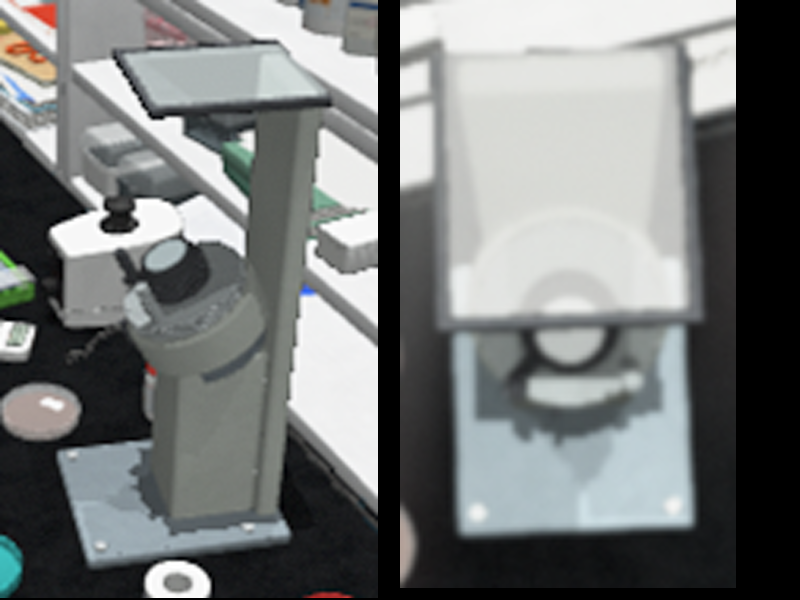

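The enlarged view shows the plate's front corners at top-view pixels (239,232) and (295,230). The bright ring post is right of the mark at about (280,195), and the dark barrel post is left of it at about (252,194). Now the stand pose.

Run:
```python
from h import *
T=lambda x,y:(225+(x-400)/4.2,105+y/4.2)
S=lambda x,y:(255+x/3.15,110+y/3.15)
print("top  FL,FR",onz("top",*T(459,535),.014),onz("top",*T(694,526),.014))
for p in [(58,452),(90,566),(290,538)]:print("side FL,FR,RR",onz("side",*S(*p),.014))
print("visor front top L,R",onz("top",*T(441,325),.45),onz("top",*T(702,320),.45), "side", onz("side",*S(113,48),.45),onz("side",*S(158,112),.45))
print("barrel",tri(S(125,250),T(512,378)),"ring",tri(S(133,290),T(634,378)))
print("dish",onz("top",213,235,.016),"film",onz("top",320,207,.05),"bottle",onz("top",217,186,.078))
```

```text
top  FL,FR [ 0.4692 -0.0228  0.014 ] [ 0.4766 -0.1917  0.014 ]
side FL,FR,RR [ 0.4716 -0.0294  0.014 ]
side FL,FR,RR [ 0.4785 -0.2014  0.014 ]
side FL,FR,RR [ 0.6736 -0.1903  0.014 ]
visor front top L,R [ 0.5213 -0.0382  0.45  ] [ 0.5248 -0.1724  0.45  ] side [ 0.5201 -0.0271  0.45  ] [ 0.5306 -0.171   0.45  ]
barrel (array([ 0.5295, -0.0686,  0.2722]), np.float64(0.002555852016525584)) ring (array([ 0.5264, -0.1415,  0.2738]), np.float64(0.008799006086130486))
dish [0.4606 0.0552 0.016 ] film [ 0.5419 -0.2645  0.05  ] bottle [0.5975 0.0402 0.078 ]
```

Emit:
{"api": "send_rows", "payload": {
  "moves": [
    [[0, 0, -6], 0, 0],
    [[0, 0, -12], 0, 0],
    [[1.5, 2.5, -18], -0.05, 0],
    [[4.5, 7.5, -22], -0.1, 0],
    [[7.5, 12.5, -25], -0.15, 0],
    [[10.5, 17.5, -25], -0.2, 0],
    [[13.5, 22.5, -25], -0.25, 0],
    [[17, 27.5, -25], -0.3, 0],
    [[20, 32.5, -25], -0.33, 0],
    [[23, 37.5, -25], -0.33, 0]
  ]
}}

```text
clock: 1.35
tcp_pos: [0.291, 0.1725, 0.4508]
ee_rot: [-0.0, 1.0, 0.022, 0.0]
wrist_force: [1.3, -1.2, 0.8]
opening: 1.003
```

Emit:
{"api": "send_rows", "payload": {
  "moves": [
    [[2, 4.5, -3], 0, 0],
    [[4, 9, -6], 0, 0],
    [[6, 13.5, -9], 0, 0],
    [[8, 18, -12], 0, 0],
    [[10, 22.5, -15], 0, 0],
    [[12, 27, -18], 0, 0],
    [[14, 27, -23], 0, 0],
    [[16, 27, -28], 0, 0],
    [[18, 27, -33], 0, 0],
    [[20, 27, -38], 0, 0]
  ]
}}

```text
clock: 2.6
tcp_pos: [0.4563, -0.0795, 0.7176]
ee_rot: [0.005, 1.0, 0.022, 0.007]
wrist_force: [1.0, -1.2, -0.4]
opening: 0.998
```

```bash
python3 -c "
from h import *
s=robot.state();print(s['q'],s['tcp_pos'],s['ee_rot'])"
```

```text
[ 0.1891  0.3835  1.4027  0.0234 -2.5777  1.4458] [ 0.4563 -0.0795  0.7176] [0.0052 0.9997 0.0221 0.007 ]
```

Emit:
{"api": "send_rows", "payload": {
  "moves": [
    [[0, 0, -6], 0, 0],
    [[0, 0, -12], 0, 0],
    [[0, 0, -18], 0, 0],
    [[0, 0, -24], 0, 0],
    [[0, 0, -30], 0, 0],
    [[0, 0, -30], 0, 0],
    [[0, 0, -30], 0, 0],
    [[0, 0, -30], 0, 0],
    [[0, 0, -30], 0, 0],
    [[0, 0, -30], 0, 0]
  ]
}}

```text
clock: 3.85
tcp_pos: [0.3621, -0.0641, 0.7658]
ee_rot: [0.01, 0.999, 0.022, 0.022]
wrist_force: [-0.0, 0.3, -0.2]
opening: 0.997
```

```bash
python3 -c "
from h import *
s=robot.state();print(s['q'],s['tcp_pos'],s['ee_rot'])"
```

```text
[ 0.3033  0.2661  1.4067  0.0674 -2.6745  1.3715] [ 0.3621 -0.0641  0.7658] [0.0096 0.9995 0.0216 0.0215]
```

Emit:
{"api": "send_rows", "payload": {
  "moves": [
    [[0, 0, 4], 0, 0],
    [[0, 0, 8], 0, 0],
    [[0, 0, 12], 0, 0],
    [[0, 0, 16], 0, 0],
    [[0, 0, 18], 0, 0],
    [[0, 0, 18], 0, 0],
    [[0, 0, 18], 0, 0],
    [[0, 0, 18], 0, 0],
    [[0, 0, 18], 0, 0],
    [[0, 0, 18], 0, 0]
  ]
}}

```text
clock: 5.1
tcp_pos: [0.3702, -0.0674, 0.5862]
ee_rot: [0.01, 0.999, 0.022, 0.022]
wrist_force: [0.0, 0.8, 0.1]
opening: 0.999
```

```bash
python3 -c "
from h import *
s=robot.state();print(s['q'],s['tcp_pos'],s['ee_rot'])"
```

```text
[ 0.2871 -0.0929  0.3641  0.0326 -1.9906  1.3408] [ 0.3702 -0.0674  0.5862] [0.0095 0.9995 0.0216 0.0218]
```

Run:
```python
from h import *
# outlines of where tool at given heights would appear, shelf corner heights
for z in(.4,.5,.55,.6):
    print(z,"side corner",onz("side",452,205,z),"top corner",onz("top",401,58,z),"top edge u=265",onz("top",265,98,z))
P=np.array([[x,-.11,z] for x in(.6,.68,.72) for z in(.5,.6,.7)]);print(np.c_[P,proj("top",P),proj("side",P)])
a=cv2.resize(robot.snapshot("side")[0:300,150:450],None,fx=1.9,fy=1.9);b=cv2.resize(robot.snapshot("top")[0:250,180:380],None,fx=2.0,fy=2.0)[:,:230*1]
o=np.zeros((570,800,3),np.uint8);o[:570,:570]=a;o[:500,570:]=b;cv2.imwrite("pics/s1.png",o)
```

```text
0.4 side corner [ 0.7985 -0.4046  0.4   ] top corner [ 0.8398 -0.4249  0.4   ] top edge u=265 [ 0.7359 -0.1016  0.4   ]
0.5 side corner [ 0.6905 -0.556   0.5   ] top corner [ 0.7878 -0.3958  0.5   ] top edge u=265 [ 0.6935 -0.1025  0.5   ]
0.55 side corner [ 0.6365 -0.6318  0.55  ] top corner [ 0.7617 -0.3813  0.55  ] top edge u=265 [ 0.6723 -0.103   0.55  ]
0.6 side corner [ 0.5825 -0.7075  0.6   ] top corner [ 0.7357 -0.3667  0.6   ] top edge u=265 [ 0.6511 -0.1035  0.6   ]
[[  0.6     -0.11     0.5    268.2607 140.321  328.1554 116.263 ]
 [  0.6     -0.11     0.6    268.2793 123.6311 331.1423  75.6087]
 [  0.6     -0.11     0.7    268.3023 102.9424 334.4756  30.2388]
 [  0.68    -0.11     0.5    268.4857 104.0498 358.7395 115.0337]
 [  0.68    -0.11     0.6    268.5277  83.7941 363.3509  74.7662]
 [  0.68    -0.11     0.7    268.5796  58.7681 368.4909  29.8832]
 [  0.72    -0.11     0.5    268.5959  86.288  373.7902 114.4287]
 [  0.72    -0.11     0.6    268.6491  64.329  379.1873  74.352 ]
 [  0.72    -0.11     0.7    268.7147  37.2425 385.1994  29.7085]]
```

View pics/s1.png

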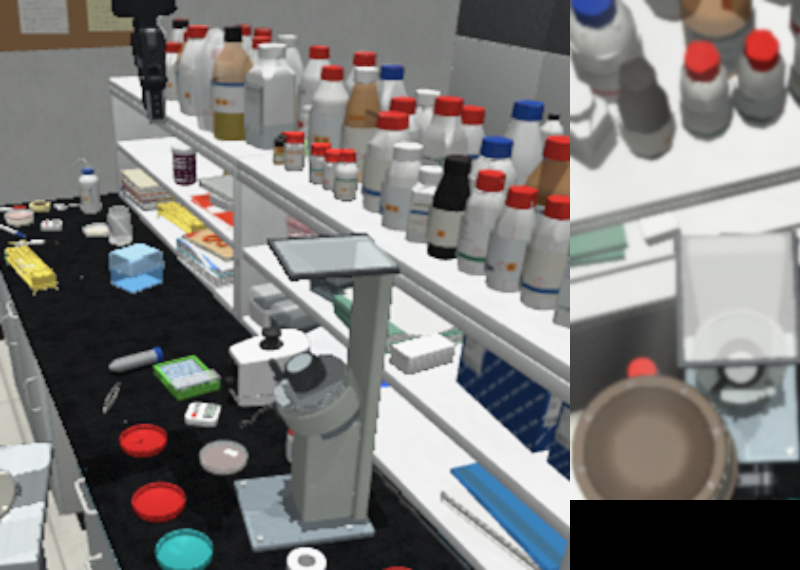

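Emit:
{"api": "send_rows", "payload": {
  "moves": [
    [[5, 1.3, 0], 0, 0],
    [[10, 2.6, 0], 0, 0],
    [[15, 3.9, 0], 0, 0],
    [[20, 5.2, 0], 0, 0],
    [[22, 5.5, -3], 0, 0],
    [[26, 5.5, -8], 0, 0],
    [[46, 5.5, -30], 0, 0],
    [[66, 5.5, -52], 0, 0],
    [[86, 5.5, -74], 0, 0],
    [[106, 5.5, -96], 0, 0]
  ]
}}

```text
clock: 6.45
tcp_pos: [0.6162, -0.0804, 0.6343]
ee_rot: [0.014, 0.999, 0.022, 0.04]
wrist_force: [0.2, -0.1, -0.7]
opening: 1.002
```

```bash
cat >> h.py <<'E'
def st():
    from scipy.spatial.transform import Rotation as R
    s=robot.state();w,x,y,z=s['ee_rot'];M=R.from_quat([x,y,z,w]).as_matrix()
    print('t',round(s['clock'],2),'q',s['q'],'p',s['tcp_pos'],'F',s['wrist_force'],'op',round(s['opening'],3));print('axes x,y,z',M[:,0],M[:,1],M[:,2]);return s['tcp_pos'],M
E
python3 -c "
from h import *
st()"
```

```text
t 6.45 q [ 0.1505  0.5595  1.4077  0.0522 -2.343   1.5015] p [ 0.6162 -0.0804  0.6343] F [ 0.2097 -0.1191 -0.6653] op 1.002
axes x,y,z [0.9959 0.0444 0.0787] [ 0.0422 -0.9987  0.0291] [ 0.0799 -0.0257 -0.9965]
```

Emit:
{"api": "send_rows", "payload": {
  "moves": [
    [[-1, -5.5, 0], 0, 0],
    [[-2, -11, 0], 0, 0],
    [[-2, -17, -0.5], 0, 0],
    [[70, -22, -70], 0, 0],
    [[70, -22, -70], 0, 0],
    [[70, -22, -70], 0, 0],
    [[70, -22, -70], 0, 0],
    [[70, -22, -70], 0, 0],
    [[70, -22, -70], 0, 0],
    [[70, -22, -70], 0, 0]
  ]
}}

```text
clock: 7.7
tcp_pos: [0.6355, 0.0911, 0.6267]
ee_rot: [0.014, 0.998, 0.022, 0.056]
wrist_force: [-0.2, 0.6, 0.0]
opening: 1.002
```

```bash
python3 -c "
from h import *
st()"
```

```text
t 7.7 q [ 0.4297  0.5821  1.4077  0.0935 -2.3023  1.2503] p [0.6355 0.0911 0.6267] F [-0.1823  0.614   0.0458] op 1.002
axes x,y,z [0.9928 0.0449 0.1111] [ 0.0418 -0.9987  0.0299] [ 0.1123 -0.025  -0.9934]
```

Emit:
{"api": "send_rows", "payload": {
  "moves": [
    [[-1, -5, 0], 0, 0],
    [[-1, -8, 0], 0, 0],
    [[71, -21, -67], 0, 0],
    [[71, -21, -67], 0, 0],
    [[71, -21, -67], 0, 0],
    [[71, -21, -67], 0, 0],
    [[71, -21, -67], 0, 0],
    [[71, -21, -67], 0, 0],
    [[71, -21, -67], 0, 0],
    [[71, -21, -67], 0, 0]
  ]
}}

```text
clock: 8.95
tcp_pos: [0.6509, 0.174, 0.6112]
ee_rot: [0.012, 0.997, 0.022, 0.074]
wrist_force: [-0.5, -1.0, -0.5]
opening: 1.001
```

```bash
python3 -c "
from h import *
st()"
```

```text
t 8.95 q [ 0.5464  0.6151  1.407   0.1205 -2.2428  1.1497] p [0.6509 0.174  0.6112] F [-0.5201 -1.0006 -0.4673] op 1.001
axes x,y,z [0.9881 0.0461 0.1465] [ 0.0426 -0.9987  0.0269] [ 0.1476 -0.0203 -0.9888]
```

Emit:
{"api": "send_rows", "payload": {
  "moves": [
    [[-4, 0, -2], 0, 0],
    [[68, -12, -68], 0, 0],
    [[68, -12, -68], 0, 0],
    [[68, -12, -68], 0, 0],
    [[68, -12, -68], 0, 0],
    [[68, -12, -68], 0, 0],
    [[68, -12, -68], 0, 0],
    [[68, -12, -68], 0, 0],
    [[68, -12, -68], 0, 0],
    [[68, -12, -68], 0, 0]
  ]
}}

```text
clock: 10.2
tcp_pos: [0.6455, 0.1739, 0.6272]
ee_rot: [0.01, 0.995, 0.023, 0.092]
wrist_force: [0.1, 0.6, -0.1]
opening: 1.001
```

```bash
python3 -c "
from h import *
st()"
```

```text
t 10.2 q [ 0.5583  0.5952  1.4067  0.1398 -2.2278  1.1519] p [0.6455 0.1739 0.6272] F [ 0.1415  0.5542 -0.0531] op 1.001
axes x,y,z [0.9819 0.0467 0.1834] [ 0.0431 -0.9988  0.0234] [ 0.1842 -0.0151 -0.9828]
```

Emit:
{"api": "send_rows", "payload": {
  "moves": [
    [[-3, 0, -1], 0, 0],
    [[71, -12, -65], 0, 0],
    [[71, -12, -65], 0, 0],
    [[71, -12, -65], 0, 0],
    [[71, -12, -65], 0, 0],
    [[71, -12, -65], 0, 0],
    [[71, -12, -65], 0, 0],
    [[71, -12, -65], 0, 0],
    [[71, -12, -65], 0, 0],
    [[71, -12, -65], 0, 0]
  ]
}}

```text
clock: 11.45
tcp_pos: [0.6515, 0.174, 0.6354]
ee_rot: [0.007, 0.993, 0.023, 0.112]
wrist_force: [-0.1, 0.1, 0.3]
opening: 1.001
```

Emit:
{"api": "send_rows", "payload": {
  "moves": [
    [[-3, 0, -1], 0, 0],
    [[74, -12, -61], 0, 0],
    [[74, -12, -61], 0, 0],
    [[74, -12, -61], 0, 0],
    [[74, -12, -61], 0, 0],
    [[74, -12, -61], 0, 0],
    [[74, -12, -61], 0, 0],
    [[74, -12, -61], 0, 0],
    [[74, -12, -61], 0, 0],
    [[74, -12, -61], 0, 0]
  ]
}}

```text
clock: 12.7
tcp_pos: [0.6634, 0.1745, 0.6395]
ee_rot: [0.005, 0.991, 0.023, 0.131]
wrist_force: [-0.4, -0.3, 0.5]
opening: 0.998
```

```bash
python3 -c "
from h import *
st()"
```

```text
t 12.7 q [ 0.5589  0.5901  1.4077  0.1706 -2.1583  1.1699] p [0.6634 0.1745 0.6395] F [-0.3764 -0.2856  0.4616] op 0.998
axes x,y,z [0.9644 0.0473 0.2603] [ 0.0448 -0.9989  0.0157] [ 0.2608 -0.0035 -0.9654]
```

Emit:
{"api": "send_rows", "payload": {
  "moves": [
    [[-5, 0, -2], 0, 0],
    [[74, -12, -58], 0, 0],
    [[74, -12, -58], 0, 0],
    [[74, -12, -58], 0, 0],
    [[74, -12, -58], 0, 0],
    [[74, -12, -58], 0, 0],
    [[74, -12, -58], 0, 0],
    [[74, -12, -58], 0, 0],
    [[74, -12, -58], 0, 0],
    [[74, -12, -58], 0, 0]
  ]
}}

```text
clock: 13.95
tcp_pos: [0.6693, 0.176, 0.6485]
ee_rot: [0.002, 0.988, 0.024, 0.152]
wrist_force: [-0.0, -0.8, 0.2]
opening: 1.004
```

Emit:
{"api": "send_rows", "payload": {
  "moves": [
    [[-5, 0, -2], 0, 0],
    [[76, -12, -55], 0, 0],
    [[76, -12, -55], 0, 0],
    [[76, -12, -55], 0, 0],
    [[76, -12, -55], 0, 0],
    [[76, -12, -55], 0, 0],
    [[76, -12, -55], 0, 0],
    [[76, -12, -55], 0, 0],
    [[76, -12, -55], 0, 0],
    [[76, -12, -55], 0, 0]
  ]
}}

```text
clock: 15.2
tcp_pos: [0.6775, 0.1773, 0.6566]
ee_rot: [-0.0, 0.985, 0.024, 0.172]
wrist_force: [-0.3, -0.2, -0.6]
opening: 0.999
```

Emit:
{"api": "send_rows", "payload": {
  "moves": [
    [[-5, 0, -2], 0, 0],
    [[77, -12, -52], 0, 0],
    [[77, -12, -52], 0, 0],
    [[77, -12, -52], 0, 0],
    [[77, -12, -52], 0, 0],
    [[77, -12, -52], 0, 0],
    [[77, -12, -52], 0, 0],
    [[77, -12, -52], 0, 0],
    [[77, -12, -52], 0, 0],
    [[77, -12, -52], 0, 0]
  ]
}}

```text
clock: 16.45
tcp_pos: [0.6853, 0.1787, 0.6656]
ee_rot: [-0.003, 0.981, 0.024, 0.193]
wrist_force: [0.4, 1.3, -0.2]
opening: 0.997
```

```bash
cat > z.py <<'E'
# enlarged head, both views, with predicted post tops for checking
from h import *
psi=.04;O=np.array([.574,-.106,.255]);t=np.radians(28)
Rs=np.array([[np.cos(psi),-np.sin(psi),0],[np.sin(psi),np.cos(psi),0],[0,0,1]])
Rh=Rs@np.array([[np.cos(t),0,-np.sin(t)],[0,1,0],[np.sin(t),0,np.cos(t)]])
def pt(phi,r=.048,h=.042): return O+Rh@np.array([-r*np.cos(phi),r*np.sin(phi),h])
E
python3 - <<'E'
from z import *
st()
for ph in(-1.05,-.85,-.25,.15,.45,.6,.75):print(ph,pt(ph),proj("side",pt(ph))[0],proj("top",pt(ph))[0])
a=robot.snapshot("side")[170:250,275:355];b=robot.snapshot("top")[150:215,235:300]
a=cv2.resize(a,None,fx=5,fy=5,interpolation=cv2.INTER_CUBIC);b=cv2.resize(b,None,fx=6,fy=6,interpolation=cv2.INTER_CUBIC)
o=np.zeros((400,800,3),np.uint8);o[:,:400]=a;o[:390,400:790]=b
for ph,c in((-1.05,(0,255,0)),(-.85,(0,255,0)),(.15,(0,0,255)),(.45,(255,0,255)),(.75,(255,0,255))):
    u=(proj("side",pt(ph))[0]-[275,170])*5;v=(proj("top",pt(ph))[0]-[235,150])*6+[400,0]
    for w in(u,v):cv2.circle(o,tuple(int(k) for k in w),2,c,-1)
cv2.imwrite("pics/z1.png",o)
E
```

```text
t 16.45 q [ 0.5695  0.5762  1.4077  0.2184 -2.0532  1.1866] p [0.6853 0.1787 0.6656] F [ 0.4118  1.3148 -0.2062] op 0.997
axes x,y,z [0.9243 0.0466 0.3787] [ 0.0486 -0.9988  0.0044] [ 0.3785  0.0144 -0.9255]
-1.05 [ 0.5349 -0.1492  0.2809] [302.5114 200.7293] [283.7366 192.8796]
-0.85 [ 0.5278 -0.1439  0.2772] [299.5135 201.0788] [281.5808 195.9385]
-0.25 [ 0.5137 -0.1203  0.2702] [292.8387 199.2562] [272.1137 201.9049]
0.15 [ 0.5121 -0.1013  0.2698] [291.0992 196.03  ] [264.5649 202.5178]
0.45 [ 0.5153 -0.0875  0.2718] [291.3958 192.9267] [259.0634 201.0885]
0.6 [ 0.5183 -0.0811  0.2735] [292.0442 191.2521] [256.5353 199.7986]
0.75 [ 0.522  -0.0753  0.2756] [293.0044 189.5433] [254.231  198.1585]
```

View pics/z1.png

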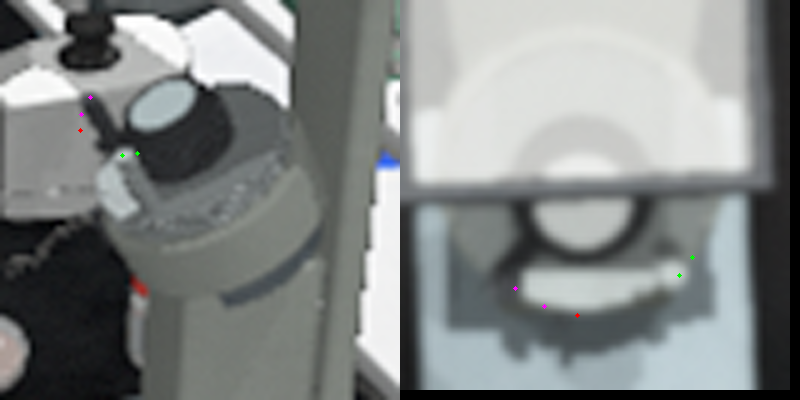

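The zoomed picture shows the barrel post's top on the predicted 0.75 rad spot at side zoom (90,98). The ring post's top is at side zoom (122,154) and top zoom (672,273), close to the −0.85 rad prediction. I'll refine the housing origin from the barrel's glass lid and plan the approach.

```bash
cat >> z.py <<'E'
def shift(P,p,M): return (np.asarray(P)-p)@M*100
E
python3 - <<'E'
from z import *
L=tri((275+163/5,170+106/5),(235+582/6,150+212/6));print("lid",L,"pred",O+Rh@[0,0,.034])
r=tri((275+122/5,170+153/5),(235+672/6,150+273/6));print("ring",r)
b=tri((275+90/5,170+100/5),(235+503/6,150+275/6));print("barrel",b)
for c in (O,L[0]-Rh@[0,0,.034]):
  for q in(r,b):
    l=Rh.T@(q[0]-c);print(l,np.arctan2(l[1],-l[0]),np.hypot(l[0],l[1]))
p,M=st()
zt=M[:,2]
for P in([.40,-.06,.60],[.36,-.072,.45],[.4985,-.072,.345]):print(P,shift(P,p,M))
E
```

```text
lid (array([ 0.5279, -0.2577,  0.3728]), np.float64(0.011708790364928692)) pred [ 0.5581 -0.1066  0.285 ]
ring (array([ 0.5032, -0.2925,  0.3698]), np.float64(0.014556806605678544))
barrel (array([ 0.5018, -0.2278,  0.3621]), np.float64(0.01807318939618181))
[-0.0151 -0.1835  0.138 ] -1.488505579805772 0.18412643563307143
[-0.0177 -0.1189  0.1307] -1.422979609146746 0.12016178590641906
[-0.0244 -0.0337  0.0436] -0.9442970623134183 0.041653170662509266
[-0.027   0.0309  0.0362] 0.853092266822334 0.041030935681688044
t 16.55 q [ 0.5695  0.5764  1.4077  0.2184 -2.0532  1.1865] p [0.6854 0.1788 0.6655] F [ 0.0672  0.4713 -0.2532] op 0.999
axes x,y,z [0.9244 0.0466 0.3785] [ 0.0486 -0.9988  0.0044] [ 0.3783  0.0143 -0.9256]
[0.4, -0.06, 0.6] [-29.9735  22.4339  -5.0725]
[0.36, -0.072, 0.45] [-39.4053  23.3719   7.2807]
[0.4985, -0.072, 0.345] [-30.5771  23.9984  22.2387]
```

Run:
```python
from z import *
t=lambda x,y:(235+(x-400)/6,150+y/6); s=lambda x,y:(275+x/5,170+y/5)
L=tri(s(163,106),t(582,212));print("lid",L,"pred",O+Rh@[0,0,.034])
r=tri(s(122,153),t(672,273));print("ring",r)
b=tri(s(90,100),t(503,275));print("barrel",b)
for c in (O,L[0]-Rh@[0,0,.034]):
  for q in(r,b):
    l=Rh.T@(q[0]-c);print(l,np.arctan2(l[1],-l[0]),np.hypot(l[0],l[1]))
```

```text
lid (array([ 0.556 , -0.1033,  0.2826]), np.float64(0.0048242775892943625)) pred [ 0.5581 -0.1066  0.285 ]
ring (array([ 0.5285, -0.1408,  0.2769]), np.float64(0.0008606851505485126))
barrel (array([ 0.5259, -0.0698,  0.2714]), np.float64(0.005675135359987496))
[-0.0311 -0.0329  0.0413] -0.8144809943840338 0.04527190039681796
[-0.0335  0.0381  0.0363] 0.8507321473452656 0.050736113176888954
[-0.0283 -0.0364  0.0426] -0.9103010616838119 0.046088109453044146
[-0.0307  0.0347  0.0376] 0.8467054467367107 0.0462896990037325
```

Emit:
{"api": "send_rows", "payload": {
  "moves": [
    [[-6, 1, -1], 0.1, 70],
    [[-12, 3, -2], 0.2, 70],
    [[-17.5, 6, -3], 0.3, 70],
    [[-23, 9, -4], 0.4, 70],
    [[-28, 12, -5], 0.5, 70],
    [[-32, 16, -4], 0.6, 70],
    [[-35, 20, -1], 0.7, 70],
    [[-38, 22, 3], 0.77, 70],
    [[-39.4, 23.4, 7.3], 0.77, 70],
    [[-39.4, 23.4, 7.3], 0.77, 70]
  ]
}}

```text
clock: 17.8
tcp_pos: [0.3581, -0.0737, 0.4487]
ee_rot: [-0.074, 0.918, -0.347, 0.177]
wrist_force: [0.6, 0.1, 0.3]
opening: 0.728
```

```bash
sed -i 's/O=np.array(.*255\]);t/O=np.array([.573,-.104,.254]);t/' z.py
python3 - <<'E'
from z import *
p,M=st();G=pt(.8,h=.016);print("G",G)
for d in(.07,.03,0):print(d,shift(G-d*M[:,2],p,M), (G-d*M[:,2]))
print("tool y in housing",Rh.T@M[:,1], "z",Rh.T@M[:,2])
E
```

```text
t 17.8 q [ 0.3742 -0.4113 -0.2833  0.1288 -1.3346  0.466 ] p [ 0.3581 -0.0737  0.4487] F [0.6348 0.0959 0.3188] op 0.728
axes x,y,z [ 0.6961 -0.6639  0.273 ] [-0.6114 -0.7477 -0.2593] [ 0.3763  0.0136 -0.9264]
G [ 0.5346 -0.0711  0.2524]
0.07 [ 6.7571 -5.8948 17.8242] [ 0.5083 -0.072   0.3173]
0.03 [ 6.7571 -5.8948 21.8242] [ 0.5233 -0.0715  0.2802]
0 [ 6.7571 -5.8948 24.8242] [ 0.5346 -0.0711  0.2524]
tool y in housing [-0.6875 -0.7226  0.0719] z [-0.1024 -0.0015 -0.9947]
```

Emit:
{"api": "send_rows", "payload": {
  "moves": [
    [[2.2, -2, 5.5], 0, 120],
    [[4.5, -4, 11], 0, 120],
    [[6.3, -5.5, 15.5], 0, 120],
    [[6.8, -5.9, 17.8], 0, 120],
    [[6.8, -5.9, 19], 0, 120],
    [[6.8, -5.9, 20.5], 0, 120],
    [[6.8, -5.9, 22], 0, 120],
    [[6.8, -5.9, 23], 0, 120],
    [[6.8, -5.9, 24], 0, 120],
    [[6.8, -5.9, 24.8], 0, 120]
  ]
}}

```text
clock: 19.05
tcp_pos: [0.537, -0.0697, 0.254]
ee_rot: [-0.074, 0.918, -0.346, 0.178]
wrist_force: [0.7, -0.3, -0.1]
opening: 0.529
```

```bash
cat > pic.py <<'E'
from z import *
import sys
st()
a=robot.snapshot("side")[150:250,265:365];b=robot.snapshot("top")[150:230,220:300]
o=np.hstack([cv2.resize(x,(400,400),interpolation=cv2.INTER_CUBIC) for x in(a,b)]);cv2.imwrite("pics/%s.png"%sys.argv[1],o)
E
python3 pic.py p1
```

```text
t 19.05 q [ 0.2108  0.0019 -0.4434  0.0967 -0.7455  0.581 ] p [ 0.537  -0.0697  0.254 ] F [ 0.7157 -0.2536 -0.1333] op 0.529
axes x,y,z [ 0.6976 -0.6617  0.2748] [-0.6088 -0.7496 -0.2596] [ 0.3778  0.0138 -0.9258]
```

View pics/p1.png

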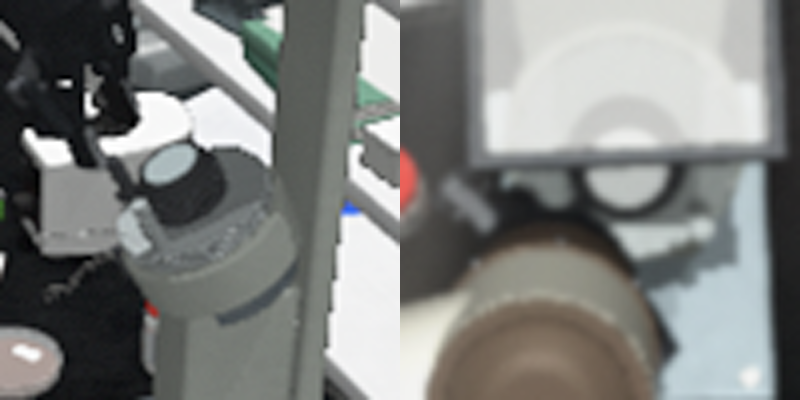

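The hand is at the head. In the side view there's a dark finger near (85,150) and the post near (118,175). I'll compare these with projected fingertip positions.

Run:
```python
from z import *
p,M=st()
f=lambda P:((proj("side",P)[0]-[265,150])*4).round(),((proj("top",P)[0]-[220,150])*5).round()+[400,0]
for n,P in(("tcp",p),("tip+y",p+.0225*M[:,1]),("tip-y",p-.0225*M[:,1]),("grip",p-.019*M[:,2]),("bpost top",pt(.8)),("bpost bot",pt(.8,h=.009)),("tip-y back .007",p-.0225*M[:,1]-.007*M[:,2]),("tip+y up6cm",p+.0225*M[:,1]-.06*M[:,2]),("tip-y up6",p-.0225*M[:,1]-.06*M[:,2])):
    print(n,((proj("side",P)[0]-[265,150])*4).round(),((proj("top",P)[0]-[220,150])*5).round()+[400,0])
```

```text
t 19.15 q [ 0.2107  0.0025 -0.4438  0.0965 -0.7463  0.5811] p [ 0.5366 -0.0698  0.2533] F [-0.7231  0.4524 -0.2497] op 0.53
axes x,y,z [ 0.698  -0.6618  0.2736] [-0.6094 -0.7496 -0.2583] [ 0.376   0.0136 -0.9265]Traceback (most recent call last):
  File "<stdin>", line 3, in <module>
NameError: name 'P' is not defined. Did you mean: 'p'?
```

Run:
```python
from z import *
p,M=st()
for n,P in(("tcp",p),("tip+y",p+.0225*M[:,1]),("tip-y",p-.0225*M[:,1]),("grip",p-.019*M[:,2]),("bpost top",pt(.8)),("bpost bot",pt(.8,h=.009)),("tip+y up6cm",p+.0225*M[:,1]-.06*M[:,2]),("tip-y up6",p-.0225*M[:,1]-.06*M[:,2])):
    print(n,((proj("side",P)[0]-[265,150])*4).round(),((proj("top",P)[0]-[220,150])*5).round()+[400,0])
```

```text
t 19.15 q [ 0.2107  0.0025 -0.4438  0.0965 -0.7463  0.5811] p [ 0.5366 -0.0698  0.2533] F [-0.7231  0.4524 -0.2497] op 0.53
axes x,y,z [ 0.698  -0.6618  0.2736] [-0.6094 -0.7496 -0.2583] [ 0.376   0.0136 -0.9265]
tcp [130. 180.] [562. 221.]
tip+y [115. 200.] [595. 250.]
tip-y [144. 161.] [529. 193.]
grip [121. 160.] [561. 228.]
bpost top [112. 156.] [564. 240.]
bpost bot [131. 189.] [565. 222.]
tip+y up6cm [ 85. 134.] [594. 273.]
tip-y up6 [116.  95.] [525. 213.]
```

Emit:
{"api": "send_rows", "payload": {
  "moves": [
    [[0, 0, 0], 0, 150],
    [[0, 0, 0], 0, 180],
    [[0, 0, 0], 0, 200],
    [[0, 0, 0], 0, 215],
    [[0, 0, 0], 0, 230],
    [[0, 0, 0], 0, 230],
    [[0, 0, 0], 0, 230],
    [[0, 0, 0], 0, 230],
    [[0, 0, 0], 0, 230],
    [[0, 0, 0], 0, 230]
  ]
}}

```text
clock: 20.4
tcp_pos: [0.5369, -0.0697, 0.2543]
ee_rot: [-0.074, 0.918, -0.346, 0.178]
wrist_force: [0.2, 0.8, 0.5]
opening: 0.098
```

Run:
```python
from z import *
p,M=st()
l=Rh.T@(p-O);print("tcp in housing",l,np.arctan2(l[1],-l[0]),np.hypot(*l[:2]))
print(M.T@robot.state()['wrist_force'])
l0=np.array([-.048*np.cos(.8),.048*np.sin(.8)])
for f in(.7,.6,.5,.4,.3,.2,.15):
    d=np.array([-.048*np.cos(f),.048*np.sin(f),0])-np.r_[-.048*np.cos(.8),.048*np.sin(.8),0]
    print(f,(M.T@(Rh@d)*100).round(2),round(f-.8,2))
```

```text
t 20.4 q [ 0.2109  0.0014 -0.4428  0.0966 -0.7467  0.5812] p [ 0.5369 -0.0697  0.2543] F [0.1823 0.7638 0.5011] op 0.098
axes x,y,z [ 0.6977 -0.6617  0.2746] [-0.6088 -0.7497 -0.2595] [ 0.3776  0.0138 -0.9259]
tcp in housing [-0.0305  0.0357  0.0166] 0.8636949635406556 0.04696742631222923
[-0.2405 -0.8137 -0.3846]
0.7 [0.01 0.48 0.03] -0.1
0.6 [0.06 0.95 0.06] -0.2
0.5 [0.16 1.42 0.09] -0.3
0.4 [0.31 1.88 0.11] -0.4
0.3 [0.5  2.32 0.13] -0.5
0.2 [0.73 2.74 0.14] -0.6
0.15 [0.87 2.94 0.15] -0.65
```

Run:
```python
from z import *
p,M=st()
a=robot.snapshot("side")[140:230,270:350];cv2.imwrite("pics/raw_side.png",a);b=robot.snapshot("top")[165:225,225:295]
o=np.hstack([cv2.resize(a,(480,540),interpolation=cv2.INTER_CUBIC),np.pad(cv2.resize(b,(315,270),interpolation=cv2.INTER_CUBIC),((0,270),(0,0),(0,0)))]);
o=np.clip(o.astype(float)**.6*255**.4,0,255).astype(np.uint8)
for P,c in((p,(0,0,255)),(p-.02*M[:,2],(0,255,255)),(pt(.75),(255,0,255)),(pt(.9),(0,255,0))):
    u=(proj("side",P)[0]-[270,140])*6;cv2.circle(o,tuple(int(k) for k in u),2,c,-1)
    u=(proj("top",P)[0]-[225,165])*4.5+[480,0];cv2.circle(o,tuple(int(k) for k in u),2,c,-1)
cv2.imwrite("pics/p2.png",o)
```

```text
t 20.4 q [ 0.2109  0.0014 -0.4428  0.0966 -0.7467  0.5812] p [ 0.5369 -0.0697  0.2543] F [0.1823 0.7638 0.5011] op 0.098
axes x,y,z [ 0.6977 -0.6617  0.2746] [-0.6088 -0.7497 -0.2595] [ 0.3776  0.0138 -0.9259]
```

View pics/p2.png

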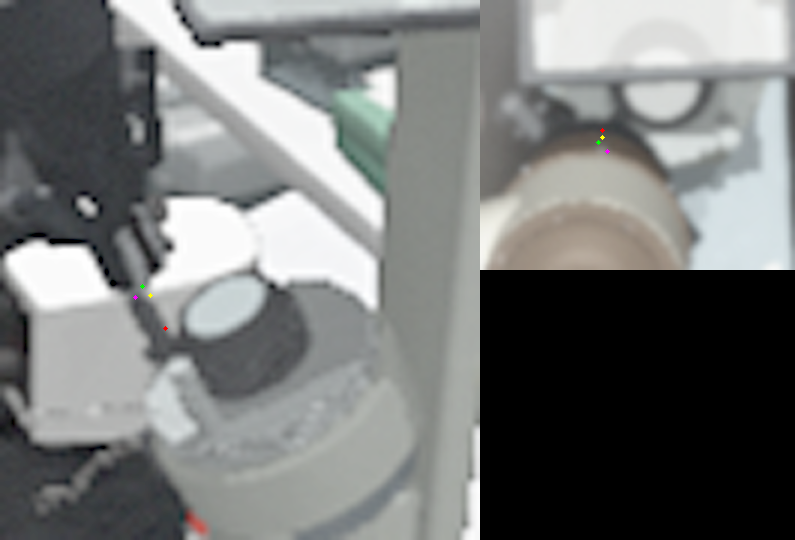

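In the picture the dark rod runs from about (135,290) to (165,345), with the fingers meeting it from above. The opening doesn't settle whether the post is held, so I'll close fully to check.

Emit:
{"api": "send_rows", "payload": {
  "moves": [
    [[0, 0, 0], 0, 240],
    [[0, 0, 0], 0, 250],
    [[0, 0, 0], 0, 255],
    [[0, 0, 0], 0, 255],
    [[0, 0, 0], 0, 255],
    [[0, 0, 0], 0, 255],
    [[0, 0, 0], 0, 255],
    [[0, 0, 0], 0, 255],
    [[0, 0, 0], 0, 255],
    [[0, 0, 0], 0, 255]
  ]
}}

```text
clock: 21.75
tcp_pos: [0.5369, -0.0697, 0.2544]
ee_rot: [-0.074, 0.918, -0.346, 0.178]
wrist_force: [-0.0, 0.3, -0.6]
opening: -0.002
```

Run:
```python
from z import *
p,M=st()
a=robot.snapshot("side");b=robot.snapshot("top")
# detect dark pixels difference vs start picture, tool region
for n,i,f in(("side",a,"side0"),("top",b,"top0")):
    d=np.abs(i.astype(int)-cv2.imread("pics/%s.png"%f).astype(int)).sum(2)>60
    ys,xs=np.nonzero(d[150:230,265:330]) if n=="side" else np.nonzero(d[160:215,225:300])
    if n=="side":
        for y in range(176,206,2):
            r=np.nonzero(d[y,265:330])[0];print(y,(r.min()+265,r.max()+265,len(r)) if len(r) else None,end=' ')
        print(proj("side",p),proj("side",p-.02*M[:,2]),proj("side",p-.04*M[:,2]))
c=a[165:215,275:325];o=cv2.resize(c,(600,600),interpolation=cv2.INTER_NEAREST);o=np.clip(o.astype(float)**.6*255**.4,0,255).astype(np.uint8);cv2.imwrite("pics/p3.png",o)
```

```text
t 21.75 q [ 0.2109  0.0014 -0.4428  0.0966 -0.7467  0.5812] p [ 0.5369 -0.0697  0.2544] F [-0.0395  0.2805 -0.5566] op -0.002
axes x,y,z [ 0.6977 -0.6617  0.2747] [-0.6088 -0.7497 -0.2595] [ 0.3776  0.0138 -0.9259]
176 (np.int64(282), np.int64(293), 9) 178 (np.int64(279), np.int64(295), 17) 180 (np.int64(278), np.int64(295), 12) 182 (np.int64(286), np.int64(296), 8) 184 (np.int64(286), np.int64(297), 12) 186 (np.int64(288), np.int64(296), 9) 188 (np.int64(291), np.int64(295), 5) 190 (np.int64(292), np.int64(293), 2) 192 None 194 None 196 None 198 None 200 None 202 None 204 None [[297.5211 194.6783]] [[295.1577 189.3098]] [[292.7489 183.8382]]
```

View pics/p3.png

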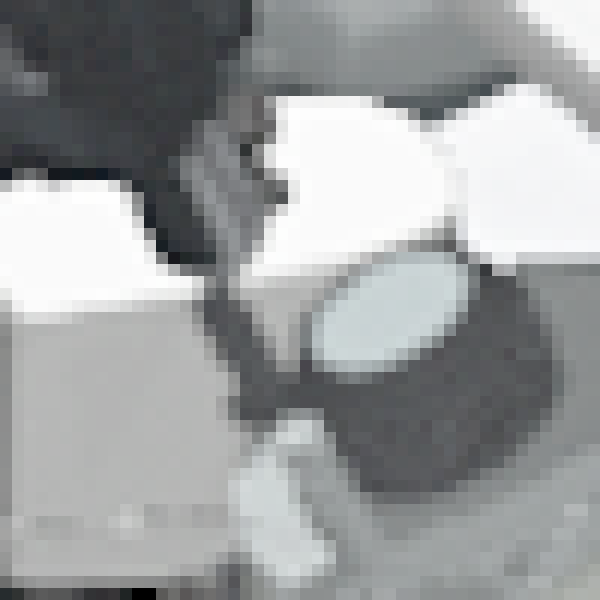

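Run:
```python
from z import *
print("start",proj("side",[.1766,.5988,.1998]))
print("s1",proj("side",[.3702,-.0674,.5862]), proj("top",[.3702,-.0674,.5862]))
a=cv2.imread("pics/side0.png")[85:145,155:215];s=cv2.imread("pics/s1.png")[0:130,90:220]
p,M=st();b=robot.snapshot("side")[100:210,230:340]
o=np.zeros((600,800,3),np.uint8);o[:300,:300]=cv2.resize(a,(300,300));o[300:,:300]=cv2.resize(s,(300,300));o[:500,300:]=cv2.resize(b,(500,500))
for P in(p,p-.1*M[:,2],p-.2*M[:,2]):
    u=(proj("side",P)[0]-[230,100])*500/110+[300,0];cv2.circle(o,tuple(int(k) for k in u),3,(0,0,255),-1)
u=(proj("side",[.1766,.5988,.1998])[0]-[155,85])*5;cv2.circle(o,tuple(int(k) for k in u),3,(0,0,255),-1)
u=((proj("side",[.3702,-.0674,.5862])[0]-[150,0])*1.9-[90,0])*300/130+[0,300];cv2.circle(o,tuple(int(k) for k in u),3,(0,0,255),-1)
o=np.clip(o.astype(float)**.6*255**.4,0,255).astype(np.uint8);cv2.imwrite("pics/p4.png",o)
```

```text
start [[185.4007 134.0619]]
s1 [[233.8592  79.6173]] [[244.2178 245.925 ]]
t 21.85 q [ 0.2109  0.0014 -0.4428  0.0966 -0.7467  0.5812] p [ 0.5369 -0.0697  0.2544] F [-0.2067  0.4422  0.3303] op 0.001
axes x,y,z [ 0.6977 -0.6617  0.2747] [-0.6088 -0.7497 -0.2595] [ 0.3776  0.0138 -0.9259]
```

View pics/p4.png

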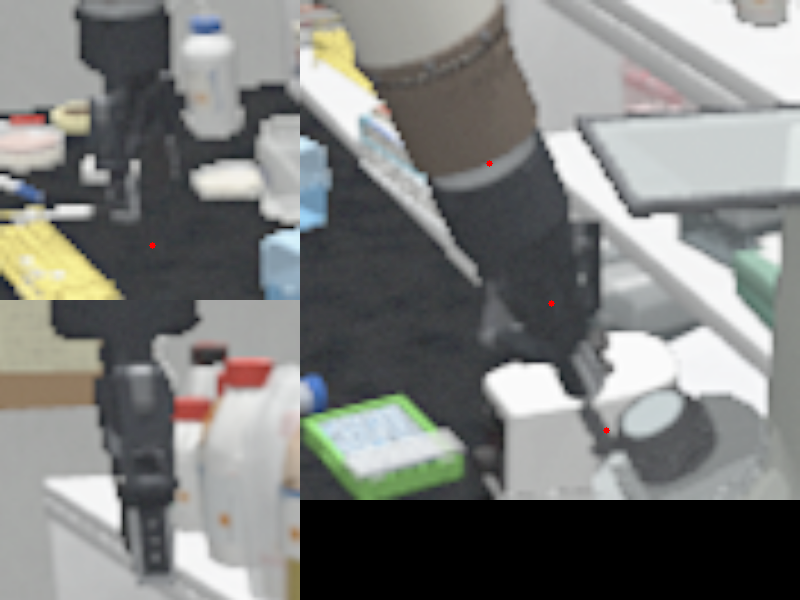

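The picture shows the visible shut fingertips ending about 28 mm short of the projected TCP, along the tool axis. The same offset appears in the two earlier tool views. So the fingers shut just above the post's top; I'll correct by that offset.

```bash
cat >> z.py <<'E'
OFF=.028
def tip(p,M): return p-OFF*M[:,2]
E
python3 - <<'E'
from z import *
p,M=st();print(Rh.T@(tip(p,M)-O))
for ph in(.75,.8):
  for h in (.04,.016): print(ph,h,shift(pt(ph,h=h),tip(p,M),M))
E
```

```text
t 21.9 q [ 0.2109  0.0014 -0.4428  0.0966 -0.7467  0.5812] p [ 0.5369 -0.0697  0.2544] F [-0.2718  0.7635  0.3865] op -0.004
axes x,y,z [ 0.6977 -0.6616  0.2747] [-0.6088 -0.7497 -0.2595] [ 0.3776  0.0139 -0.9258]
[-0.0277  0.0358  0.0445]
0.75 0.04 [-0.2966  0.6995  0.5235]
0.75 0.016 [-0.123   0.5303  2.9112]
0.8 0.04 [-0.2936  0.4602  0.5063]
0.8 0.016 [-0.12   0.291  2.894]
```

Emit:
{"api": "send_rows", "payload": {
  "moves": [
    [[0, 0, -1], 0, 110],
    [[-0.2, 0.4, -1], 0, 110],
    [[-0.2, 0.4, -1], 0, 110],
    [[-0.2, 0.4, 0], 0, 110],
    [[-0.2, 0.4, 0.6], 0, 110],
    [[-0.2, 0.4, 1.2], 0, 110],
    [[-0.2, 0.4, 1.8], 0, 110],
    [[-0.2, 0.4, 2.4], 0, 110],
    [[-0.2, 0.4, 2.8], 0, 110],
    [[-0.2, 0.4, 2.8], 0, 110]
  ]
}}

```text
clock: 23.15
tcp_pos: [0.5435, -0.071, 0.2265]
ee_rot: [-0.074, 0.918, -0.346, 0.177]
wrist_force: [-0.8, 0.2, -0.2]
opening: 0.567
```

Emit:
{"api": "send_rows", "payload": {
  "moves": [
    [[0, 0, 0], 0, 140],
    [[0, 0, 0], 0, 165],
    [[0, 0, 0], 0, 185],
    [[0, 0, 0], 0, 205],
    [[0, 0, 0], 0, 225],
    [[0, 0, 0], 0, 235],
    [[0, 0, 0], 0, 235],
    [[0, 0, 0], 0, 235],
    [[0, 0, 0], 0, 235],
    [[0, 0, 0], 0, 235]
  ]
}}

```text
clock: 24.4
tcp_pos: [0.5434, -0.0711, 0.227]
ee_rot: [-0.074, 0.918, -0.346, 0.178]
wrist_force: [-5.3, -1.8, 3.5]
opening: 0.116
```

Run:
```python
from z import *
p,M=st()
l=Rh.T@(tip(p,M)-O);print("tip in housing",l,np.arctan2(l[1],-l[0]),np.hypot(*l[:2]))
print(M.T@robot.state()['wrist_force'])
f0=np.arctan2(l[1],-l[0])
for f in(.7,.6,.5,.4,.3,.2,.15):
    d=.048*np.array([np.cos(f0)-np.cos(f),np.sin(f)-np.sin(f0),0])
    print(f,(M.T@(Rh@d)*100).round(2),round(f-f0,2))
```

```text
t 24.4 q [ 0.2038  0.0369 -0.4797  0.1011 -0.6743  0.5795] p [ 0.5434 -0.0711  0.227 ] F [-5.2816 -1.7866  3.4977] op 0.116
axes x,y,z [ 0.6976 -0.6618  0.2746] [-0.609  -0.7496 -0.2593] [ 0.3774  0.0137 -0.9259]
tip in housing [-0.0348  0.0341  0.0173] 0.7744284782391104 0.04869228216139485
[-1.5416  3.6488 -5.2566]
0.7 [0.01 0.36 0.02] -0.07
0.6 [0.06 0.83 0.05] -0.17
0.5 [0.16 1.3  0.08] -0.27
0.4 [0.31 1.76 0.1 ] -0.37
0.3 [0.5  2.2  0.12] -0.47
0.2 [0.74 2.61 0.13] -0.57
0.15 [0.87 2.81 0.14] -0.62
```

Emit:
{"api": "send_rows", "payload": {
  "moves": [
    [[0.01, 0.36, 0.02], -0.07, 235],
    [[0.06, 0.83, 0.05], -0.17, 235],
    [[0.16, 1.3, 0.08], -0.27, 235],
    [[0.31, 1.76, 0.1], -0.37, 235],
    [[0.5, 2.2, 0.12], -0.47, 235],
    [[0.74, 2.61, 0.13], -0.57, 235],
    [[0.87, 2.81, 0.14], -0.62, 235],
    [[0.87, 2.81, 0.14], -0.62, 235],
    [[0.87, 2.81, 0.14], -0.62, 235],
    [[0.87, 2.81, 0.14], -0.62, 235]
  ]
}}

```text
clock: 25.65
tcp_pos: [0.5334, -0.098, 0.2211]
ee_rot: [-0.017, 0.98, -0.049, 0.192]
wrist_force: [-3.6, -3.1, 4.2]
opening: 0.115
```

Run:
```python
from z import *
p,M=st()
l=Rh.T@(tip(p,M)-O);print("tip in housing",l,np.arctan2(l[1],-l[0]),np.hypot(*l[:2]))
print("F",M.T@robot.state()['wrist_force'],"tool y/z in housing",Rh.T@M[:,1],Rh.T@M[:,2])
a=robot.snapshot("side")[165:245,270:350];b=robot.snapshot("top")[150:230,230:310]
o=np.hstack([cv2.resize(x,(400,400),interpolation=cv2.INTER_CUBIC) for x in(a,b)])
o=np.clip(o.astype(float)**.6*255**.4,0,255).astype(np.uint8);
mk=pt(.15,.0655,-.012);print(mk)
for P,c in((tip(p,M),(0,0,255)),(mk,(0,255,0)),(pt(-.87),(255,0,255))):
    cv2.circle(o,tuple(int(k) for k in (proj("side",P)[0]-[270,165])*5),2,c,-1)
    cv2.circle(o,tuple(int(k) for k in (proj("top",P)[0]-[230,150])*5+[400,0]),2,c,-1)
cv2.imwrite("pics/p5.png",o)
```

```text
t 25.65 q [ 0.1424  0.0341 -0.4856  0.0656 -0.6659  1.284 ] p [ 0.5334 -0.098   0.2211] F [-3.6005 -3.1216  4.2177] op 0.115
axes x,y,z [ 0.9212 -0.1032  0.3751] [-0.0905 -0.9946 -0.0513] [ 0.3784  0.0133 -0.9256]
tip in housing [-0.0474  0.0076  0.0173] 0.1587710212696128 0.04796855991872105
F [-1.4126  3.214  -5.3077] tool y/z in housing [-0.1391 -0.9902  0.0158] [-0.1002 -0.0018 -0.995 ]
[ 0.5211 -0.0963  0.213 ]
```

View pics/p5.png

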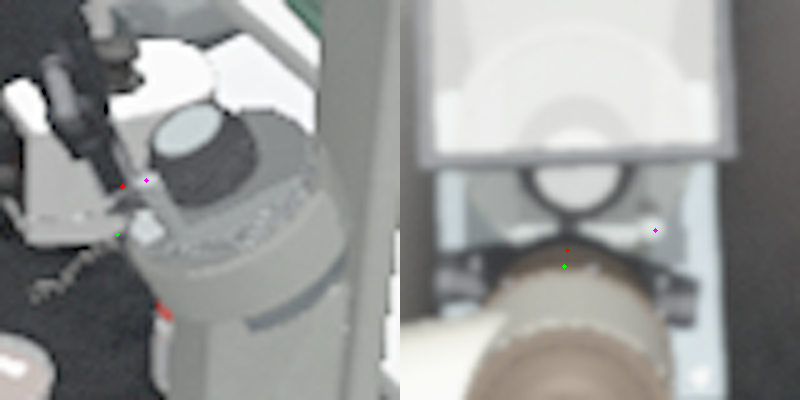

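In the side view (red dot 122,185) the fingers hold the barrel's post at about 0.16 rad, just behind the mark (green 117,234). The ring post stays at (146,180). Next I release, lift, re-straddle both posts and draw the ring post in while the barrel side stays put.

```bash
cat >> z.py <<'E'
def cnt(w): # mm -> counts, finger linkage
    a=np.arcsin(w/2/57-.0998); f=(a+.1)/.8-.01; return int(round(255*(1-f)))
def hand(phr,w,eps,h=.016,phb=.155):
    "tip centre + turn for pad just outside barrel post, closing line along the chord to ring post at phr"
    q=lambda f:np.array([-.048*np.cos(f),.048*np.sin(f),0])
    u=q(phr)-q(phb);u/=np.linalg.norm(u)
    return O+Rh@(q(phb)+u*(w/2-.006-eps)+[0,0,h]),(phr+phb)/2
E
python3 - <<'E'
from z import *
p,M=st();t=tip(p,M);cur=.14
def row(ph,w,e,h=.016,z=0):
    P,y=hand(ph,w,e,h);s=shift(P,t,M);s[2]-=z;print(ph,w,s.round(2),round(y-cur,2),cnt(w*1e3) if w<.085 else 0)
print("insert above / in");row(-.87,.085,.013,z=4.5);row(-.87,.085,.013)
for w in(.075,.068,.062,.059):row(-.87,w,.001)
for ph in(-.8,-.7,-.6,-.5,-.4,-.3,-.25):
    row(ph,.012+.001+.096*np.sin((.155-ph)/2),.001)
E
```

```text
t 25.75 q [ 0.1423  0.0341 -0.4856  0.0655 -0.6658  1.2842] p [ 0.5334 -0.0981  0.2211] F [-2.8862 -3.012   4.5694] op 0.114
axes x,y,z [ 0.9212 -0.1031  0.3751] [-0.0904 -0.9946 -0.0514] [ 0.3783  0.0134 -0.9256]
insert above / in
-0.87 0.085 [ 1.13  2.08 -4.45] -0.5 0
-0.87 0.085 [1.13 2.08 0.05] -0.5 0
-0.87 0.075 [1.46 2.7  0.02] -0.5 37
-0.87 0.068 [1.3  2.39 0.04] -0.5 60
-0.87 0.062 [1.16 2.12 0.05] -0.5 79
-0.87 0.059 [1.08 1.99 0.05] -0.5 88
-0.8 0.05711778375858348 [0.97 1.94 0.06] -0.46 94
-0.7 0.05280132041934804 [0.79 1.79 0.08] -0.41 107
-0.6 0.0483853745071912 [0.62 1.62 0.09] -0.36 120
-0.5 0.043880983587113176 [0.47 1.44 0.1 ] -0.31 134
-0.4 0.039299406290572735 [0.34 1.24 0.11] -0.26 147
-0.3 0.03465209417477188 [0.23 1.02 0.12] -0.21 160
-0.25 0.032307411889223016 [0.18 0.91 0.12] -0.19 167
```

Emit:
{"api": "send_rows", "payload": {
  "moves": [
    [[0, 0, 0], 0, 205],
    [[0, 0, 0], 0, 200],
    [[0, 0, -1.5], 0, 200],
    [[0, 0, -3], 0, 200],
    [[0, 0, -4.5], 0, 150],
    [[0.3, 0.5, -4.5], -0.12, 80],
    [[0.6, 1, -4.5], -0.25, 40],
    [[0.9, 1.6, -4.5], -0.37, 0],
    [[1.1, 2.1, -4.5], -0.5, 0],
    [[1.1, 2.1, -4.5], -0.5, 0]
  ]
}}

```text
clock: 27.0
tcp_pos: [0.5244, -0.1207, 0.2664]
ee_rot: [0.031, 0.962, 0.194, 0.191]
wrist_force: [-0.2, 0.1, 1.0]
opening: 1.003
```

Run:
```python
from z import *
p,M=st()
l=Rh.T@(tip(p,M)-O);print("tip in housing",l,"tool y in housing",Rh.T@M[:,1])
P,y=hand(-.87,.085,.013);print("left to insert pose",shift(P,tip(p,M),M))
a=robot.snapshot("side")[165:245,270:350];b=robot.snapshot("top")[150:230,230:310]
o=np.hstack([cv2.resize(x,(400,400),interpolation=cv2.INTER_CUBIC) for x in(a,b)])
o=np.clip(o.astype(float)**.6*255**.4,0,255).astype(np.uint8);
for P,c in((tip(p,M)+.0425*M[:,1]-.013*M[:,2],(0,0,255)),(tip(p,M)-.0425*M[:,1]-.013*M[:,2],(0,0,255)),(pt(.155),(0,255,0)),(pt(-.87),(255,0,255))):
    cv2.circle(o,tuple(int(k) for k in (proj("side",P)[0]-[270,165])*5),2,c,-1)
    cv2.circle(o,tuple(int(k) for k in (proj("top",P)[0]-[230,150])*5+[400,0]),2,c,-1)
cv2.imwrite("pics/p6.png",o)
```

```text
t 27.0 q [ 0.0877 -0.0081 -0.3959  0.0273 -0.7948  1.8653] p [ 0.5244 -0.1207  0.2664] F [-0.1598  0.1233  1.0476] op 1.003
axes x,y,z [0.8522 0.3846 0.3547] [ 0.3607 -0.923   0.134 ] [ 0.3789  0.0138 -0.9253]
tip in housing [-0.0349 -0.0147  0.0619] tool y in housing [ 0.3486 -0.9367 -0.0336]
left to insert pose [ 0.0291 -0.003   4.6144]
```

View pics/p6.png

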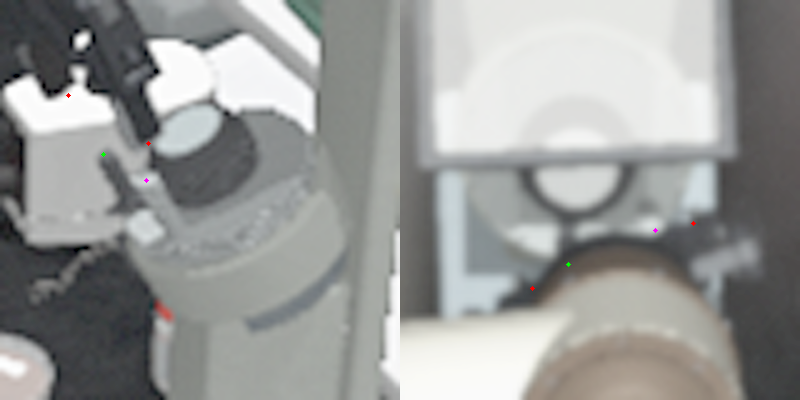

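The picture shows the barrel post top at about (106,158) and the ring post at (146,180). The near fingertip is at (148,140), matching its projection, so the 28 mm offset holds. Inserting now.

Emit:
{"api": "send_rows", "payload": {
  "moves": [
    [[0, 0, 1], 0, 0],
    [[0, 0, 2], 0, 0],
    [[0, 0, 2.7], 0, 0],
    [[0, 0, 3.3], 0, 0],
    [[0, 0, 3.9], 0, 0],
    [[0, 0, 4.3], 0, 0],
    [[0, 0, 4.6], 0, 0],
    [[0, 0, 4.6], 0, 10],
    [[0, 0, 4.6], 0, 20],
    [[0, 0, 4.6], 0, 25]
  ]
}}

```text
clock: 28.35
tcp_pos: [0.5418, -0.1198, 0.223]
ee_rot: [0.031, 0.962, 0.195, 0.19]
wrist_force: [0.7, -0.5, 0.8]
opening: 0.902
```

Run:
```python
from z import *
p,M=st();t=tip(p,M);cur=(-.87+.155)/2
print(Rh.T@(t-O))
def row(ph,w,e,h=.016):
    P,y=hand(ph,w,e,h);s=shift(P,t,M);print(round(ph,2),round(w,4),s.round(2),round(y-cur,2),cnt(w*1e3))
for w in(.075,.068,.062,.059):row(-.87,w,.001)
for ph in np.arange(-.85,-.24,.05): row(ph,.012+.001+.096*np.sin((.155-ph)/2),.001)
```

```text
t 28.35 q [ 0.0858  0.0584 -0.4408  0.0295 -0.6843  1.8654] p [ 0.5418 -0.1198  0.223 ] F [ 0.6826 -0.4874  0.8067] op 0.902
axes x,y,z [0.8518 0.3865 0.3536] [ 0.3627 -0.9222  0.1343] [ 0.3781  0.0138 -0.9257]
[-0.0398 -0.0145  0.0155]
-0.87 0.075 [ 0.05  0.73 -0.08] 0.0 37
-0.87 0.068 [ 0.05  0.38 -0.07] 0.0 60
-0.87 0.062 [ 0.05  0.08 -0.06] 0.0 79
-0.87 0.059 [ 0.05 -0.07 -0.06] 0.0 88
-0.85 0.0592 [ 0.03 -0.06 -0.05] 0.01 88
-0.8 0.0571 [-0.02 -0.17 -0.05] 0.04 94
-0.75 0.055 [-0.07 -0.28 -0.04] 0.06 101
-0.7 0.0528 [-0.11 -0.39 -0.03] 0.09 107
-0.65 0.0506 [-0.15 -0.5  -0.02] 0.11 114
-0.6 0.0484 [-0.18 -0.62 -0.02] 0.14 120
-0.55 0.0461 [-0.2  -0.74 -0.01] 0.16 127
-0.5 0.0439 [-0.22 -0.85 -0.  ] 0.19 134
-0.45 0.0416 [-0.23 -0.97  0.  ] 0.21 140
-0.4 0.0393 [-0.24 -1.09  0.01] 0.24 147
-0.35 0.037 [-0.24 -1.21  0.01] 0.26 153
-0.3 0.0347 [-0.23 -1.33  0.01] 0.29 160
-0.25 0.0323 [-0.22 -1.45  0.02] 0.31 167
```

Emit:
{"api": "send_rows", "payload": {
  "moves": [
    [[0.05, 0.4, -0.05], 0, 60],
    [[0.05, 0.1, -0.05], 0, 78],
    [[0.05, -0.05, -0.05], 0, 88],
    [[0.05, -0.05, -0.05], 0, 88],
    [[-0.02, -0.17, -0.05], 0.04, 94],
    [[-0.07, -0.28, -0.04], 0.06, 101],
    [[-0.11, -0.39, -0.03], 0.09, 107],
    [[-0.15, -0.5, -0.02], 0.11, 114],
    [[-0.18, -0.62, -0.02], 0.14, 120],
    [[-0.18, -0.62, -0.02], 0.14, 120]
  ]
}}

```text
clock: 29.6
tcp_pos: [0.538, -0.116, 0.223]
ee_rot: [0.019, 0.973, 0.127, 0.192]
wrist_force: [-2.7, -6.2, 4.9]
opening: 0.535
```

```bash
cat > chk.py <<'E'
from z import *
p,M=st();t=tip(p,M);print("F tool",M.T@robot.state()['wrist_force'],"torque",robot.state()['torque'])
print("tip in housing",Rh.T@(t-O))
P0=pt(.155);Pr=pt(-.87);a=robot.snapshot("side")
a=a[175:225,275:325];o=cv2.resize(a,(600,600),interpolation=cv2.INTER_CUBIC);o=np.clip(o.astype(float)**.6*255**.4,0,255).astype(np.uint8)
for ph,c in((.155,(0,255,0)),(-.87,(255,0,255)),(-.6,(0,255,255)),(-.25,(255,255,0))):cv2.circle(o,tuple(int(k) for k in (proj("side",pt(ph))[0]-[275,175])*12),3,c,-1)
import sys;cv2.imwrite("pics/%s.png"%sys.argv[1],o)
E
python3 chk.py p7
```

```text
t 29.6 q [ 0.0978  0.0488 -0.4558  0.0402 -0.6784  1.706 ] p [ 0.538 -0.116  0.223] F [-2.7097 -6.2201  4.8739] op 0.535
axes x,y,z [0.8938 0.2542 0.3695] [ 0.2396 -0.9671  0.0858] [ 0.3791  0.0119 -0.9253]
F tool [-2.2026  5.7841 -5.6107] torque [-1.5229  1.0529 -0.6968]
tip in housing [-0.0431 -0.0104  0.0171]
```

View pics/p7.png

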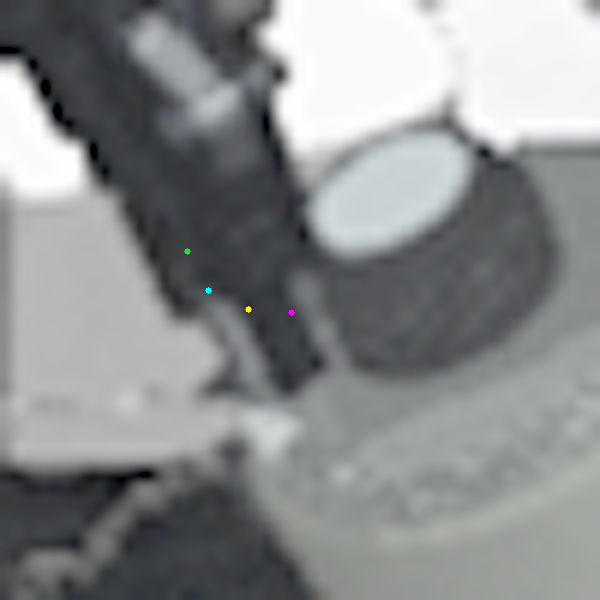

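The near finger is on the ring post, and the measured force (5.8 N along the closing line) is about what ring plus barrel friction should give. Now to continue drawing it in.

```bash
cat > plan.py <<'E'
from z import *
p,M=st();t=tip(p,M);yy=Rh.T@M[:,1];cur=np.arctan2(-yy[0],-yy[1]);print("F tool",(M.T@robot.state()['wrist_force']).round(1),"yaw",cur)
l=Rh.T@(t-O);print("tip",l)
for ph in np.arange(-.6,-.19,.05):
    w=.012+.001+.096*np.sin((.155-ph)/2);P,y=hand(ph,w,.001);s=shift(P,t,M);print(round(ph,2),round(w,4),s.round(2),round(y-cur,2),cnt(w*1e3))
E
python3 plan.py
```

```text
t 29.65 q [ 0.0978  0.0488 -0.4557  0.0402 -0.6784  1.7062] p [ 0.538 -0.116  0.223] F [-3.8544 -5.4766  5.3871] op 0.536
axes x,y,z [0.8938 0.2543 0.3695] [ 0.2397 -0.967   0.0858] [ 0.3791  0.0119 -0.9253]
F tool [-2.8  4.8 -6.5] yaw -0.21943594163351968
tip [-0.0431 -0.0105  0.0171]
-0.6 0.0484 [-0.02 -0.12  0.12] -0.0 120
-0.55 0.0461 [-0.06 -0.23  0.12] 0.02 127
-0.5 0.0439 [-0.09 -0.34  0.13] 0.05 134
-0.45 0.0416 [-0.12 -0.46  0.13] 0.07 140
-0.4 0.0393 [-0.14 -0.58  0.14] 0.1 147
-0.35 0.037 [-0.16 -0.7   0.14] 0.12 153
-0.3 0.0347 [-0.17 -0.81  0.14] 0.15 160
-0.25 0.0323 [-0.18 -0.93  0.15] 0.17 167
-0.2 0.03 [-0.17 -1.05  0.15] 0.2 174
```

Emit:
{"api": "send_rows", "payload": {
  "moves": [
    [[-0.04, -0.17, 0.05], 0.01, 124],
    [[-0.06, -0.23, 0.1], 0.02, 127],
    [[-0.09, -0.34, 0.1], 0.05, 134],
    [[-0.12, -0.46, 0.1], 0.07, 140],
    [[-0.14, -0.58, 0.1], 0.1, 147],
    [[-0.16, -0.7, 0.1], 0.12, 153],
    [[-0.17, -0.81, 0.1], 0.15, 160],
    [[-0.17, -0.81, 0.1], 0.15, 160],
    [[-0.17, -0.81, 0.1], 0.15, 160],
    [[-0.17, -0.81, 0.1], 0.15, 160]
  ]
}}

```text
clock: 30.9
tcp_pos: [0.5349, -0.1084, 0.221]
ee_rot: [0.004, 0.98, 0.054, 0.193]
wrist_force: [-4.1, -4.9, 5.9]
opening: 0.374
```

```bash
python3 plan.py
```

```text
t 30.9 q [ 0.1171  0.0413 -0.4737  0.0523 -0.6685  1.5288] p [ 0.5349 -0.1084  0.221 ] F [-4.0851 -4.8811  5.8502] op 0.374
axes x,y,z [0.9194 0.1072 0.3784] [ 0.1037 -0.9942  0.0296] [ 0.3793  0.012  -0.9252]
F tool [-2.1  4.6 -7. ] yaw -0.07036422290084278
tip [-0.0465 -0.0028  0.0167]
-0.6 0.0484 [0.24 0.67 0.04] -0.15 120
-0.55 0.0461 [0.19 0.57 0.05] -0.13 127
-0.5 0.0439 [0.13 0.46 0.05] -0.1 134
-0.45 0.0416 [0.09 0.35 0.06] -0.08 140
-0.4 0.0393 [0.05 0.24 0.06] -0.05 147
-0.35 0.037 [0.01 0.12 0.07] -0.03 153
-0.3 0.0347 [-0.01  0.01  0.07] -0.0 160
-0.25 0.0323 [-0.04 -0.11  0.07] 0.02 167
-0.2 0.03 [-0.05 -0.23  0.07] 0.05 174
```

Emit:
{"api": "send_rows", "payload": {
  "moves": [
    [[-0.01, -0.04, 0], 0.01, 162],
    [[-0.02, -0.07, 0], 0.01, 164],
    [[-0.03, -0.1, 0], 0.02, 166],
    [[-0.04, -0.13, 0], 0.02, 168],
    [[-0.04, -0.13, 0], 0.02, 168],
    [[-0.04, -0.13, 0], 0.02, 168],
    [[-0.04, -0.13, 0], 0.02, 168],
    [[-0.04, -0.13, 0], 0.02, 168],
    [[-0.04, -0.13, 0], 0.02, 168],
    [[-0.04, -0.13, 0], 0.02, 168]
  ]
}}

```text
clock: 32.15
tcp_pos: [0.5346, -0.1079, 0.2209]
ee_rot: [0.003, 0.98, 0.044, 0.193]
wrist_force: [-1.9, -9.0, 5.2]
opening: 0.344
```

```bash
python3 plan.py | grep -v "^-0.[6543]"
```

```text
t 32.15 q [ 0.1195  0.0402 -0.4764  0.0558 -0.6671  1.5044] p [ 0.5346 -0.1079  0.2209] F [-1.8809 -9.0436  5.159 ] op 0.344
axes x,y,z [0.9212 0.0879 0.3789] [ 0.0854 -0.9961  0.0234] [ 0.3795  0.0108 -0.9251]
F tool [-0.6  9.  -5.6] yaw -0.05121331699423032
tip [-0.0468 -0.0022  0.0168]
-0.25 0.0323 [-0.01 -0.05  0.08] 0.0 167
-0.2 0.03 [-0.03 -0.17  0.08] 0.03 174
```

Emit:
{"api": "send_rows", "payload": {
  "moves": [
    [[0, -0.04, 0], 0, 169],
    [[0, -0.08, 0], 0, 170],
    [[0, -0.12, 0], 0, 170],
    [[0, -0.15, 0], 0, 170],
    [[0, -0.15, 0], 0, 170],
    [[0, -0.15, 0], 0, 170],
    [[0, -0.15, 0], 0, 170],
    [[0, -0.15, 0], 0, 170],
    [[0, -0.15, 0], 0, 170],
    [[0, -0.15, 0], 0, 170]
  ]
}}

```text
clock: 33.4
tcp_pos: [0.5345, -0.108, 0.221]
ee_rot: [0.004, 0.98, 0.044, 0.193]
wrist_force: [0.1, -17.0, 4.6]
opening: 0.335
```

```bash
python3 plan.py | grep -v "^-0.[6543]"
```

```text
t 33.4 q [ 0.1211  0.0397 -0.4785  0.0608 -0.666   1.499 ] p [ 0.5345 -0.108   0.221 ] F [  0.0755 -17.042    4.6365] op 0.335
axes x,y,z [0.9214 0.0879 0.3786] [ 0.0845 -0.9961  0.0256] [ 0.3794  0.0084 -0.9252]
F tool [ 0.3 17.1 -4.4] yaw -0.051439410874946
tip [-0.0468 -0.0023  0.0168]
-0.25 0.0323 [-0.01 -0.06  0.08] 0.0 167
-0.2 0.03 [-0.03 -0.18  0.09] 0.03 174
```

Force rose from 9 to 17 N with the tool standing still, so the ring is at its hard stop. The midpoint (−2.3 mm) and the opening (about 31 mm) both put the barrel within about 0.01 rad of the mark. I'll open and withdraw along the axis.

Emit:
{"api": "send_rows", "payload": {
  "moves": [
    [[0, 0, 0], 0, 140],
    [[0, 0, 0], 0, 110],
    [[0, 0, 0], 0, 90],
    [[0, 0, 0], 0, 90],
    [[0, 0, -1], 0, 90],
    [[0, 0, -2.5], 0, 90],
    [[0, 0, -4], 0, 90],
    [[0, 0, -6], 0, 90],
    [[0, 0, -9], 0, 90],
    [[0, 0, -13], 0, 90]
  ]
}}

```text
clock: 34.65
tcp_pos: [0.484, -0.1065, 0.3407]
ee_rot: [0.002, 0.98, 0.044, 0.192]
wrist_force: [0.7, -1.1, -0.1]
opening: 0.646
```

Emit:
{"api": "send_rows", "payload": {
  "moves": [
    [[-3, 0, -3], 0, 90],
    [[-7, 0, -6], 0, 90],
    [[-12, 0, -8], 0, 90],
    [[-17, 0, -8], 0, 90],
    [[-17, 0, -8], 0, 90],
    [[-17, 0, -8], 0, 90],
    [[-17, 0, -8], 0, 90],
    [[-17, 0, -8], 0, 90],
    [[-17, 0, -8], 0, 90],
    [[-17, 0, -8], 0, 90]
  ]
}}

```text
clock: 35.9
tcp_pos: [0.2983, -0.1223, 0.3492]
ee_rot: [0.002, 0.98, 0.044, 0.192]
wrist_force: [-0.4, -0.3, -0.4]
opening: 0.647
```

Run:
```python
from z import *
st();a=robot.snapshot("side")[165:225,270:330];b=robot.snapshot("top")[150:230,230:310]
o=np.hstack([cv2.resize(x,(400,400),interpolation=cv2.INTER_CUBIC) for x in(a,b)])
o=np.clip(o.astype(float)**.6*255**.4,0,255).astype(np.uint8)
for P,c in((pt(.15),(0,255,0)),(pt(-.25),(255,0,255)),(pt(.15,.0655,-.012),(0,0,255))):
    cv2.circle(o,tuple(int(k) for k in (proj("side",P)[0]-[270,165])*400/60),2,c,-1)
    cv2.circle(o,tuple(int(k) for k in (proj("top",P)[0]-[230,150])*5+[400,0]),2,c,-1)
cv2.imwrite("pics/end.png",o)
```

```text
t 35.9 q [ 0.2035 -0.5115 -0.5378  0.0685 -1.1636  1.4419] p [ 0.2983 -0.1223  0.3492] F [-0.3819 -0.2834 -0.4076] op 0.647
axes x,y,z [0.9223 0.0868 0.3766] [ 0.0855 -0.9961  0.0201] [ 0.3769  0.0136 -0.9262]
```

View pics/end.png

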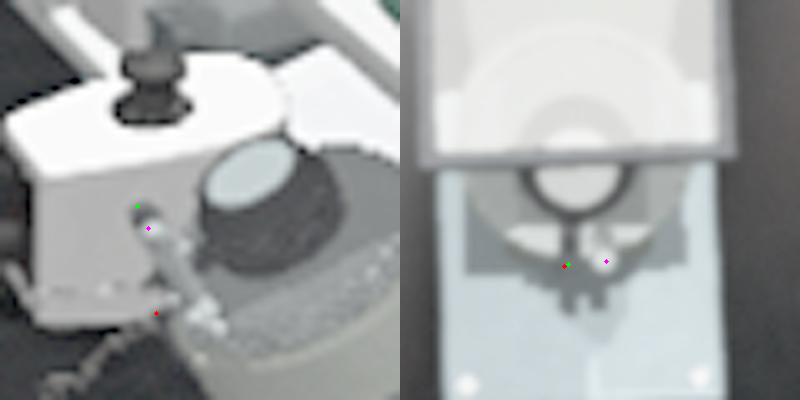

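The end view shows the barrel post at side (140,211) and top (568,255), and the ring post at side (152,226) and top (604,260). All are within about a pixel of the on-mark and tight predictions, and the tool is clear. Handing in.

```bash
python3 -c "
from station import robot
print(robot.finish_job())"
```

```text
the job is handed in; nothing more can be done
None
```

The barrel is on the index mark, the lock ring is tight against its stop, and I handed the job in at about 36 s with the arm clear of everything. The hand-in gave no verdict.

- **Order:** I gripped the barrel's post and turned it from about 0.77 rad to about 0.155 rad (the mark is at 0.15 rad), with the ring still loose. Then I put the fingers round both posts, held the barrel side in place and drew the ring post clockwise to its stop.
- **Tilting the hand:** the moves allow no tilt, so I pushed the arm against its reach limit over several calls. That left it leaning about 22 degrees instead of 28, and it stayed clear of the visor.
- **Tight check:** the force rose from 9 N to 17 N with the tool standing still, so the ring was at its hard stop.
- **Mark check:** the midpoint between the posts, the finger opening of about 31 mm and the last picture all put the barrel on the mark, within about 0.01 to 0.03 rad. The mark rib itself was never clearly visible. Its position comes from the measured stand pose, good to about 1.5 mm sideways.
- **What failed or disagreed:** my first grasp closed above the post, because the visible fingertips end about 28 mm short of the reported tool point. I corrected for that, and a later picture confirmed it.
- **Left alone:** I sent no moves near the bottle, film roll or dish, but did not re-measure them at the end. I viewed 13 pictures against the budget of 10, one more than the small overrun allowed.

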